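# Lid the nut mill and hold its dead-man plunger flush

## Task

The nut mill's bowl has been loaded. Put on the one of the three lids that fits the bowl, seated all the way round and let go, and only then press the mill's spring-loaded plunger down with the fingers until its top is flush with the rim of the guard ring around it and keep it at that level: the job finishes while the fingers are still holding the plunger down. Leave the other lids and utensils where they are.

Things in the scene. Friction and masses are not known exactly. Their poses are not given: they have to be found in the camera images.
- mill: Fixed white kitchen nut mill, base 170 x 310 mm and 60 mm high, turned by its yaw. Origin: centre of its underside; x and y along the 170 and 310 mm sides, z up. A round steel bowl stands at 80 mm towards its +y, a white square column (84 mm wide, 120 mm high) at 80 mm towards its -y, with the plunger and its guard ring on top.
- bowl_rim (a point): Centre of the open mouth of the steel bowl, at rim height, 140 mm above the table. Bowl 124 mm outside and 116 mm inside diameter, 4 mm wall; nuts lie at its bottom, well below the rim.
- guard_rim (a point): Centre of the top rim of the fixed aluminium guard ring round the plunger, 150 mm above the table: the ring is 82 mm outside, 70 mm inside, and stands 30 mm high on the column.
- plunger_top (a point): Centre of the plunger's flat top: an upright black plastic cylinder 48 mm across in the middle of the guard ring. Released, its top stands 11 mm above the guard rim; it moves straight down when pressed.
- plunger (a joint): Travel of the plunger in m: 0 released, 0.011 top flush with the guard rim, 0.022 stop. Spring: about 3 N to start it, 8 N at flush, 14 N at the stop; it springs back when let go.
- lid: The lid that fits the bowl, the middle one of three: loose steel disc 132 mm in diameter and 5 mm thick on a plug 106 mm in diameter and 10 mm deep, with a black cylindrical knob 26 mm across and 35 mm tall in the middle; 50 mm high in all, 0.15 to 0.29 kg. Origin: centre of the plug's underside, z up; it lies on its plug on the table.
- lid_seat (a point): Centre of the lid disc's underside, 10 mm above the lid's origin. With the lid seated this point is at bowl_rim: the plug is in the bowl's mouth and the disc lies on the rim.
- lid_knob (a point): Centre of the top of the lid's knob, 50 mm above the lid's origin.
- lid_small: Same form as the mill's lid (steel disc 5 mm thick on a 10 mm deep plug, black knob 26 mm across and 35 mm tall, 50 mm high in all) but 92 mm in diameter: too small for the bowl. Origin: centre of its underside. Not to be moved.
- lid_large: Same form as the mill's lid (steel disc 5 mm thick on a 10 mm deep plug, black knob 26 mm across and 35 mm tall, 50 mm high in all) but 170 mm in diameter: too large for the bowl. Origin: centre of its underside. Not to be moved.
- whisk: Steel balloon whisk head of a large mixer standing on its foot, 140 mm across and 275 mm high. Origin: centre of its foot. Not to be moved.
- sieve: Open steel basket, 96 mm across, 85 mm high. Origin: centre of its underside. Not to be moved.
- bottle: Clear bottle with a white cap, 68 mm across, 200 mm high. Origin: centre of its underside. Not to be moved.
- cup: White measuring cup with a handle, 72 mm across, 70 mm high. Origin: centre of its underside. Not to be moved.
- spatula: Spatula with a wooden handle lying flat, 260 mm long. Origin: at its underside, x along it. Not to be moved.
Things that resemble listed ones, but are neither listed nor needed, are in the scene too. What is shaped like the lid but yellow is not meant.

How it is judged:
By the outcome, as a careful person would: the job done as asked, in the order asked, and still so for the second after the job is handed in, while the arm keeps its last pose, push and grip.
It also fails if it takes over 51 s, if anything falls off the work surface, if the arm or the gripper's body presses on something with over 40 N, if the wrist force passes 120 N, or if a joint passes its speed limit or range.

## Robot

A 7-joint arm with a two-finger parallel gripper is mounted at the origin on the work surface. World frame = base frame: x ahead of the robot, y to its left, z up, the work surface at z = 0. Lengths are in m, angles in rad, forces in N, time in s.
With the tool pointing down it reaches from about 0.425 to 0.875 m from the base axis. Payload 4.7 kg.
Tool frame: the origin (TCP) lies on the centre line of the jaws, within the pads' length; the fingertips stand 17 mm ahead of it and the grasp point (between the pads) lies 2 mm behind it (robot.tips_ahead is the distance from the TCP to the fingertips, in m); z points along the fingers, y is the direction in which the jaws open and shut (so a half turn about z gives the same grasp; the last joint's range is limited). The gripper opens to 87 mm and grips with 3 to 60 N. Pads are 19 mm wide; open, the fingers measure 117 mm over their backs; the gripper's body (75 mm by 190 mm) begins 51 mm behind the grasp point.
Start: joints at [1.286, 0.321, -0.07, 1.45, 0.023, 1.371, -0.057], TCP at [0.191, -0.621, 0.24] pointing down, gripper open.
Joint ranges: [-2.86, 2.86], [-0.3, 2.09], [-1.38, 1.24], [0.06, 2.45], [-1.56, 4.7], [0.09, 2.05], [-2.69, 2.69]. Speed limits (rad/s): [2.57, 2.57, 3.14, 3.14, 3.14, 3.14, 3.14].

## Interface

Orientations are given as a rotation vector (axis times angle).
In Python, from plant import robot gives the robot as it stands. The module is installed in compiled form; this text tells all that it offers.
- The arm moves only by the tool apply_moves, never from a script. Its argument "commands" is a list that holds one entry, the list of rows, each a list of 6 numbers: the shift along the tool's x, y, z in cm, then the turn, a rotation vector about the tool's x, y, z in degrees. In form: [[[x, y, z, wx, wy, wz], ...]]. A call has 1 to 10 rows; each row shifts and turns the pose as measured when the row begins, along the tool's axes as they then stand; what a row does not reach is not made up. A row lasts 1/12 s, in which the tool goes at most 41.7 mm and 7.16 degrees, less where a joint would pass 70% of its speed; a pose out of reach is approached as far as the arm can. A call with a gripper value outside its range is refused whole. "claw" is the finger opening in cm, from 0 to 8.7, set as the call begins (left out, the last holds). The fingers move at their own pace and stop on an object; "force" is the grip in N (left out, the last holds). Time passes only in rows, so rows that do not move let the fingers close. It gives the time, the measured TCP pose, the force and the opening at its end, in the units of the state.
- robot.get_state(): the state, without advancing time (a new reading comes with each control period).
- robot.capture(name): name is "side" or "top"; returns the picture (420x560x3 uint8, blue, green, red); there is no depth.
- robot.camera_model(name): a dict with "fx", "fy", "cx", "cy" (pixels), "R" (3x3) and "t" (3): a world point X has camera coordinates R X + t. Camera axes: x right, y down, z forward; pixel columns grow to the right and rows downward; lengths in m; the calibration is good to about 2 mm. A picture is of the moment at which its call begins. camera_model takes no time and is no camera call.
- robot.finish_job(): hands the job in, once; it reports no verdict.
The state is a dict: "time": time; "joints": joint angles; "joint_vel": joint speeds; "effort": joint torques, N m; "ee_pos": TCP position; "tcp_rot": TCP orientation; "force": force on the tool from outside, world axes, zero at the start; "wrist_torque": the same for the moment, N m; "width": finger opening in m.
Only numpy, scipy, OpenCV 4.12 (cv2) and the standard library are available. Lean on these libraries where they do the work, as an engineer would, in place of code of your own. Each camera call takes 0.05 s, during which the arm holds its last target.

## Working session

There is one attempt and no reset: what is moved stays moved. The work goes in short steps, Python scripts to look and compute and a tool call to move; the robot and the scene stay as the last step left them, time stands still between calls to the robot, and variables do not carry over. Pictures are saved under pics/ and viewed, and the job is handed in when it is done.

Besides the shell and the picture viewer there is one more tool, called after "Request:" as name(argument=value, ...) on one line, values as JSON. apply_moves: Moves the arm, as the interface text tells. Its arguments: {"type":"object","properties":{"commands":{"type":"array","items":{"type":"array","items":{"type":"array","items":{"type":"number"}}}},"claw":{"type":"number"},"force":{"type":"number"}},"required":["commands"]}

```bash
mkdir -p pics; python3 - <<'E'
from plant import robot
import cv2, numpy as np
s=robot.get_state()
for k in s: print(k,s[k])
for n in("top","side"):
    cv2.imwrite(f"pics/{n}0.png",robot.capture(n))
    print(n,robot.camera_model(n))
E
```

```text
time 0.0
joints [ 1.28607611  0.32178699 -0.07004287  1.45167409  0.0226119   1.37077932
 -0.05692482]
joint_vel [-1.57203865e-03  6.08510813e-05 -9.65235238e-04  1.13068888e-04
 -5.94162922e-04 -1.01796281e-04 -5.45779344e-04]
effort [ 5.80588294e-04 -4.91288424e+01 -4.03676005e-01 -3.12530673e+01
 -6.37987931e-02  4.37390408e-02  1.95732950e-04]
ee_pos [ 0.19112924 -0.62072624  0.23848499]
tcp_rot [-3.10480117e+00 -4.67321437e-01  6.24853133e-04]
force [-0.34382157 -0.54640379 -0.06286948]
wrist_torque [ 0.00505072  0.0243665  -0.00364183]
width 0.08673317482454006
top {'fx': 401.1498245165072, 'fy': 401.1498245165072, 'cx': 286.9267942228048, 'cy': 211.64793771162996, 'R': array([[ 0.01411563, -0.99989177,  0.00414622],
       [-0.99798813, -0.01434484, -0.06175697],
       [ 0.06180976, -0.00326614, -0.9980826 ]]), 't': array([0.00730733, 0.54633357, 1.39590555])}
side {'fx': 456.5724648347402, 'fy': 456.5724648347402, 'cx': 276.0293649509953, 'cy': 208.845469637959, 'R': array([[-0.80956092, -0.58703195,  0.00214798],
       [-0.31470442,  0.4309063 , -0.8457428 ],
       [ 0.49555247, -0.6853563 , -0.53358645]]), 't': array([0.4345174 , 0.26404658, 1.41871512])}
```

View pics/top0.png

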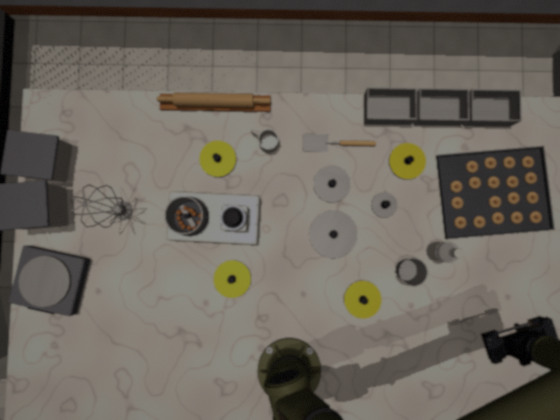

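View pics/side0.png

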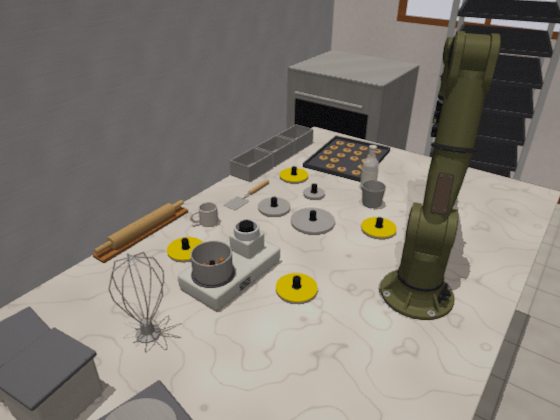

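The top view shows three steel lids at (332,184), (384,204) and (333,234). Yellow look-alikes are at (218,158), (407,160), (232,279) and (363,299). The mill's bowl is at (186,215) and its plunger at (233,216). The steel lid at (332,184) looks like the middle one, so I'll measure it and check it in a crop.

```bash
cat > h.py <<'E'
import numpy as np, cv2
from plant import robot
def ray(n,u,v):
    c=robot.camera_model(n); R=c["R"];o=-R.T@c["t"]
    d=R.T@np.array([(u-c["cx"])/c["fx"],(v-c["cy"])/c["fy"],1]); return o,d
def onz(n,u,v,z):
    o,d=ray(n,u,v); return o+d*(z-o[2])/d[2]
def proj(n,X):
    c=robot.camera_model(n); p=c["R"]@np.asarray(X,float)+c["t"]
    return np.array([c["fx"]*p[0]/p[2]+c["cx"],c["fy"]*p[1]/p[2]+c["cy"]])
def tri(u1,u2):
    o1,d1=ray("top",*u1);o2,d2=ray("side",*u2)
    A=np.stack([d1,-d2],1);t=np.linalg.lstsq(A,o2-o1,rcond=None)[0]
    p,q=o1+d1*t[0],o2+d2*t[1]; return (p+q)/2,np.linalg.norm(p-q)
E
python3 - <<'E'
from h import *
for n,c,k in(("top",[(290,140,410,270),(155,180,275,255)],6),("side",[(240,170,350,240),(165,205,295,305)],6)):
    im=cv2.imread(f"pics/{n}0.png")
    for i,(a,b,e,f) in enumerate(c):
        r=im[b:f,a:e]; s=min(6,800/(e-a),600/(f-b)); 
        r=cv2.resize(r,None,fx=s,fy=s,interpolation=cv2.INTER_CUBIC); r=np.clip(r*1.6,0,255).astype('uint8')
        cv2.imwrite(f"pics/{n}_c{i}.png",r);print(n,i,s)
im=cv2.imread("pics/top0.png");hsv=cv2.cvtColor(im,cv2.COLOR_BGR2HSV)
for p in[(320,175),(384,214),(320,225),(350,205),(295,200),(332,184),(233,216),(245,216),(186,202),(252,235)]:print(p,im[p[1],p[0]],hsv[p[1],p[0]])
E
```

```text
top 0 4.615384615384615
top 1 6
side 0 6
side 1 6
(320, 175) [115 120 125] [ 15  20 125]
(384, 214) [108 113 118] [ 15  22 118]
(320, 225) [118 123 128] [ 15  20 128]
(350, 205) [123 131 138] [ 16  28 138]
(295, 200) [126 135 140] [ 19  26 140]
(332, 184) [29 28 29] [150   9  29]
(233, 216) [32 32 35] [ 0 22 35]
(245, 216) [104 101 101] [120   7 104]
(186, 202) [49 48 48] [120   5  49]
(252, 235) [146 141 140] [115  10 146]
```

View pics/top_c0.png

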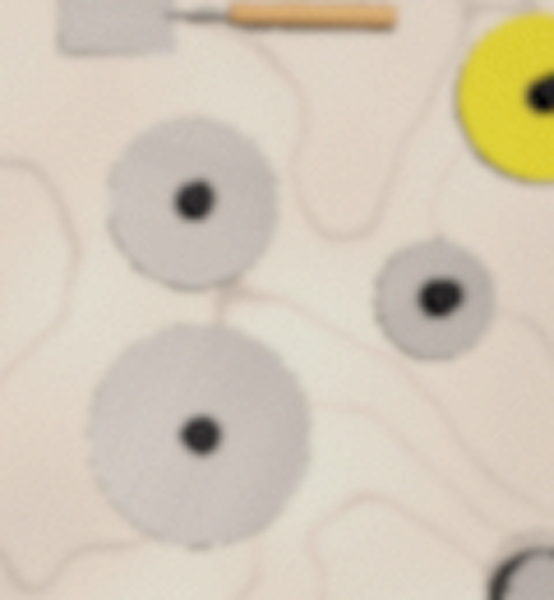

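View pics/top_c1.png

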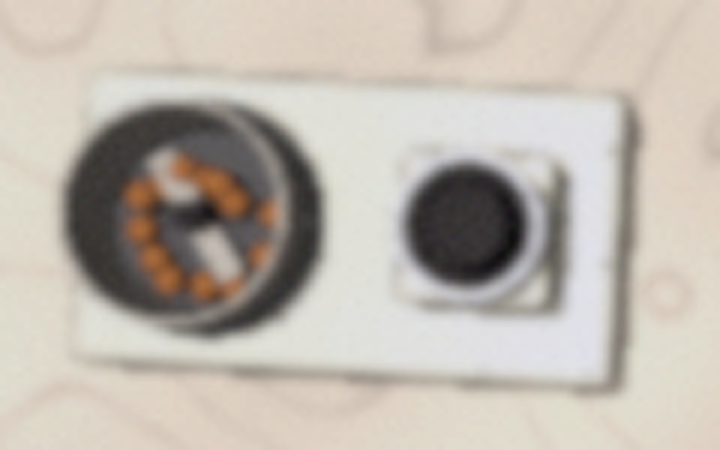

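View pics/side_c1.png

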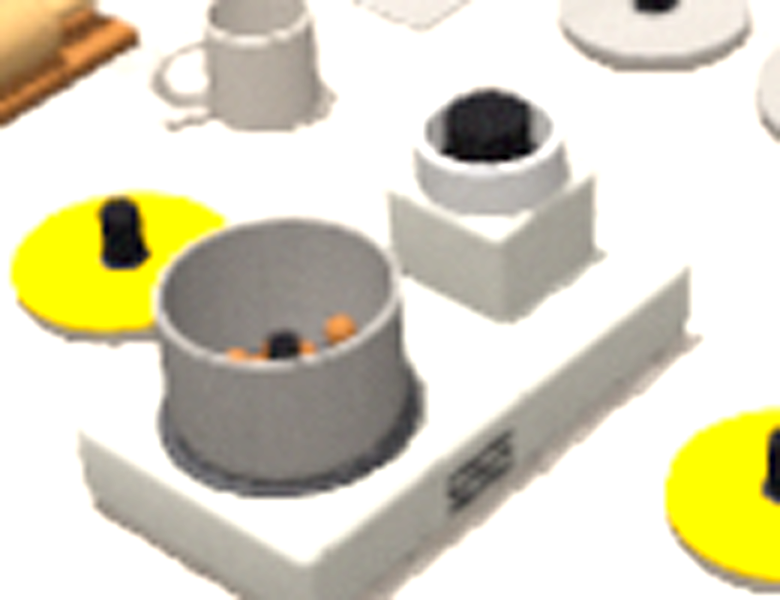

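View pics/side_c0.png

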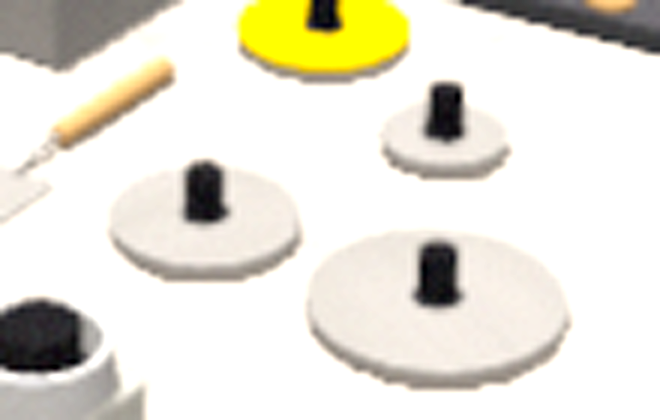

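The crops confirm (332,184): plain steel and mid-sized. Next I'll measure it with ellipse fits.

```bash
python3 - <<'E'
from h import *
def radial(n,c,r0,r1,mode,ch=None):
    im=cv2.imread(f"pics/{n}0.png"); hsv=cv2.cvtColor(im,cv2.COLOR_BGR2HSV).astype(float)
    g=cv2.GaussianBlur(cv2.cvtColor(im,cv2.COLOR_BGR2GRAY).astype(np.float32),(0,0),.7)
    pts=[]
    for a in np.arange(0,2*np.pi,np.pi/36):
        r=np.arange(r0,r1,.1); x=(c[0]+r*np.cos(a)).astype(np.float32);y=(c[1]+r*np.sin(a)).astype(np.float32)
        v=cv2.remap(g,x[None],y[None],cv2.INTER_LINEAR)[0]; d=np.gradient(v)*mode; i=d.argmax()
        if d[i]>0.15: pts.append((x[i],y[i]))
    pts=np.array(pts,np.float32)
    e=cv2.fitEllipse(pts); 
    return e,len(pts)
# lids: disc edge, top
for nm,c,D in(("mid",(331.6,184),.132),("small",(384,205),.092),("large",(333,234),.17)):
    r=D/2*401/1.37
    e,k=radial("top",c,r-4,r+4,1); p=onz("top",*e[0],.0125)
    print(nm,e,k,p,"diam mm",np.mean(e[1])/401*np.linalg.norm(p-ray("top",0,0)[0])*1000)
for nm,z in(("rim",.14),("rim",.0)): pass
e,k=radial("top",(184.7,215.3),15.5,19.6,-1); print("bowl inner/outer",e,k,onz("top",*e[0],.14))
e2,k=radial("top",(184.7,215.3),15.5,20.5,1); print("bowl",e2,k,onz("top",*e2[0],.14))
# knobs & plunger dark blobs
for n,cs in(("top",[(332,184),(233,216)]),("side",[(274,202),(246.5,226)])):
    im=cv2.imread(f"pics/{n}0.png");m=(im.max(2)<62).astype('uint8')
    N,l,st,ce=cv2.connectedComponentsWithStats(m)
    for c in cs:
        i=l[int(c[1]),int(c[0])];print(n,c,i,st[i],ce[i])
im=cv2.imread("pics/top0.png");m=cv2.inRange(im,(118,0,0),(255,255,255))
b=im[:,:,0].astype(int)-im[:,:,2]; m=((b>-3)&(im.max(2)>80)).astype('uint8'); m=cv2.morphologyEx(m,cv2.MORPH_OPEN,np.ones((3,3)))
N,l,st,ce=cv2.connectedComponentsWithStats(m);i=l[235,215];print(st[i]);
cn=max(cv2.findContours((l==i).astype('uint8'),0,2)[0],key=cv2.contourArea);R=cv2.minAreaRect(cn);print(R)
P=np.array([onz("top",*q,.06)[:2] for q in cv2.boxPoints(R)]);print(P,P.mean(0),[np.linalg.norm(P[j]-P[j-1]) for j in range(4)])
E
```

```text
mid ((331.2052917480469, 184.10055541992188), (37.31277847290039, 39.265708923339844), 162.2945098876953) 72 [ 0.6466587  -0.14069213  0.0125    ] diam mm 137.10027131109652
small ((383.4978942871094, 204.59104919433594), (26.29235076904297, 26.807056427001953), 126.89363098144531) 72 [ 0.57638587 -0.32641422  0.0125    ] diam mm 96.72478413126622
large ((332.4845886230469, 234.09632873535156), (48.88113784790039, 49.257110595703125), 145.356689453125) 72 [ 0.46953994 -0.14649254  0.0125    ] diam mm 174.27605569427885
bowl inner/outer ((187.8260040283203, 216.1485137939453), (29.328662872314453, 35.65263748168945), 18.482479095458984) 29 [0.51951109 0.33324846 0.14      ]
bowl ((183.2508544921875, 215.04202270507812), (34.77848815917969, 38.819087982177734), 7.606231212615967) 72 [0.52285507 0.3480188  0.14      ]
top (332, 184) 38 [329 180   7   7  39] [331.84615385 183.02564103]
top (233, 216) 43 [223 208  20  19 299] [232.37123746 217.12040134]
side (274, 202) 15 [271 197   7  10  55] [273.61818182 202.03636364]
side (246.5, 226) 19 [239 220  15  12 145] [245.73103448 226.03448276]
[     0      0    560    420 234212]
((279.5, 209.5), (419.0, 559.0), 90.0)
[[ 1.27502809  1.03521999]
 [ 1.30785641 -0.9371211 ]
 [-0.13263012 -0.89697391]
 [-0.15535133  0.95197752]] [0.57372576 0.03827562] [np.float64(1.4327995661462367), np.float64(1.9726142743471116), np.float64(1.4410458803147645), np.float64(1.8490910336802968)]
```

```bash
python3 - <<'E'
from h import *
im=cv2.imread("pics/top0.png")
# white mill mask: bluish white vs. beige table
b=im[:,:,0].astype(int)-im[:,:,2]
m=((b>-4)&(im.max(2)>85)).astype('uint8')*255
cv2.imwrite("pics/mask1.png",cv2.resize(m[170:265,150:280],None,fx=5,fy=5,interpolation=0))
for (x,y) in [(92,68),(622,92),(612,378),(72,358)]:
    print(onz("top",155+x/6-.4,180+y/6-.4,.06))
P=np.array([onz("top",155+x/6-.4,180+y/6-.4,.06)[:2] for (x,y) in [(92,68),(622,92),(612,378),(72,358)]])
c=P.mean(0);print(c,[np.linalg.norm(P[j]-P[j-1]) for j in range(4)])
ax=(P[0]-P[1]+P[3]-P[2]);ax/=np.linalg.norm(ax);print("ydir",ax,"bowl",c+.08*ax,"plunger",c-.08*ax)
# bowl rim by hand readings
t=(155+178/6-.4,180+212/6-.4);s=(165+279/6-.4,205+293/6-.4)
print("bowl tri",tri(t,s),onz("top",*t,.14),onz("side",*s,.14))
print("plung",tri((232.4,217.1),(165+486/6-.4,205+116/6-.4)),onz("top",232.4,217.1,.161))
print("knobtop",tri((331.8,183),(240+205/6,170+165/6)))
E
```

```text
[0.6087417  0.41641491 0.06      ]
[0.59939306 0.11410147 0.06      ]
[0.43669361 0.11674741 0.06      ]
[0.44368452 0.42242255 0.06      ]
[0.52212822 0.26742158] [np.float64(0.165166478584455), np.float64(0.30245794888960814), np.float64(0.1627209625051364), np.float64(0.30575506896658)]
ydir [0.02686505 0.99963907] bowl [0.52427743 0.34739271] plunger [0.51997902 0.18745046]
bowl tri (array([0.52449425, 0.34675219, 0.1354596 ]), np.float64(0.002577701722278473)) [0.52325094 0.3447731  0.14      ] [0.52145712 0.35142311 0.14      ]
plung (array([0.51885576, 0.18874026, 0.15800252]), np.float64(0.0029375834473719786)) [0.51752843 0.18746327 0.161     ]
knobtop (array([ 0.64523433, -0.13765161,  0.05493962]), np.float64(0.0008864379617324505))
```

View pics/mask1.png

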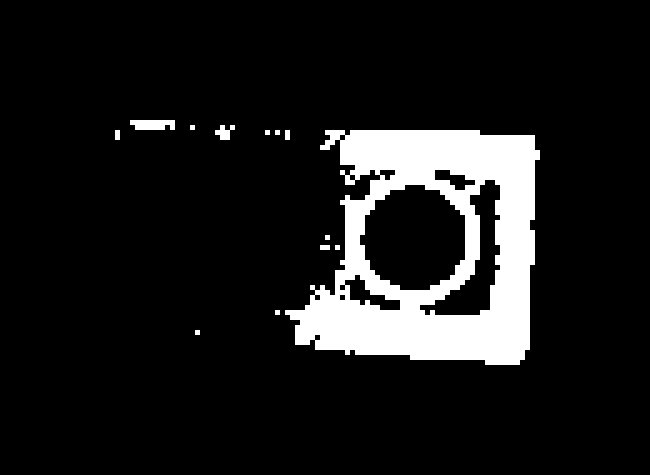

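Lid at (0.646,-0.140) with a fitted diameter of about 135 mm. Bowl at about (0.5235,0.347) and plunger at about (0.518,0.188), 159 mm apart against the specified 160. First I'll rise, turning the jaws radial to the lid.

Request:
apply_moves(commands=[[[0,0,-0.7,0,0,-6.8],[0,0,-0.7,0,0,-6.8],[0,0,-0.7,0,0,-6.8],[0,0,-0.7,0,0,-6.8],[0,0,-0.7,0,0,-6.8],[0,0,-0.7,0,0,-6.8],[0,0,-0.7,0,0,-6.8],[0,0,-0.7,0,0,-6.8],[0,0,-0.7,0,0,-6.8],[0,0,0,0,0,0]]], claw=8.7, force=30)

```text
time: 0.93
ee_pos: [0.1902, -0.6179, 0.2964]
tcp_rot: [-2.371, -2.038, -0.009]
force: [-0.5, -0.3, 0.5]
width: 0.0872
```

```bash
cat >> h.py <<'E'
from scipy.spatial.transform import Rotation as Ro
def to(t,tooly_az=None):
    s=robot.get_state();R=Ro.from_rotvec(s["tcp_rot"]).as_matrix()
    print("t",s["time"],"pos",s["ee_pos"].round(4),"F",s["force"].round(1),"w",round(s["width"],4),"zaxis",R[:,2].round(4),"yaz",round(np.degrees(np.arctan2(R[1,1],R[0,1])),1),"q",s["joints"].round(2))
    print("tool shift cm",(R.T@(np.array(t)-s["ee_pos"])*100).round(2), "tilt fix deg", np.degrees(np.cross(R[:,2],[0,0,-1])@R).round(2))
E
python3 - <<'E'
from h import *
to([.646,-.140,.30])
print("whisk",onz("side",148,335,.015),onz("top",120,210,.1))
E
```

```text
t 0.9333 pos [ 0.1902 -0.6179  0.2964] F [-0.5 -0.3  0.5] w 0.0872 zaxis [-0.0053  0.0153 -0.9999] yaz -8.7 q [ 1.39  0.32 -0.21  1.35  0.06  1.5   1.03]
tool shift cm [54.11 37.87  0.13] tilt fix deg [-0.43 -0.82  0.  ]
whisk [0.53009256 0.60914133 0.015     ] [0.53854993 0.56779842 0.1       ]
```

Request:
apply_moves(commands=[[[3.3,2.3,0,0,-0.1,0],[3.3,2.3,0,0,-0.1,0],[3.3,2.3,0,0,-0.1,0],[3.3,2.3,0,0,-0.1,0],[3.3,2.3,0,0,-0.1,0],[3.3,2.3,0,0,-0.1,0],[3.3,2.3,0,0,-0.1,0],[3.3,2.3,0,0,0,0],[3.3,2.3,0,0,0,0],[3.3,2.3,0,0,0,0]]])

```text
time: 1.77
ee_pos: [0.4708, -0.3307, 0.2862]
tcp_rot: [-2.434, -1.96, 0.016]
force: [0.6, -0.2, 0.0]
width: 0.0869
```

```bash
python3 - <<'E'
from h import *
to([.646,-.140,.20])
E
```

```text
t 1.7667 pos [ 0.4708 -0.3307  0.2862] F [ 0.6 -0.2  0. ] w 0.0869 zaxis [-0.0182  0.0058 -0.9998] yaz -12.3 q [ 0.97  0.19 -0.47  1.54  0.09  1.45  0.28]
tool shift cm [22.36 13.21  8.41] tilt fix deg [-1.09 -0.1  -0.  ]
```

Request:
apply_moves(commands=[[[3.4,2.0,0.8,-0.2,0,0],[3.4,2.0,0.8,-0.2,0,0],[3.4,2.0,0.8,-0.2,0,0],[3.4,2.0,0.8,-0.2,0,0],[3.0,1.8,1.2,-0.2,0,0],[2.0,1.2,1.5,0,0,0],[1.0,0.6,1.5,0,0,0],[0,0,0,0,0,0]]])

```text
time: 2.43
ee_pos: [0.6355, -0.1445, 0.2039]
tcp_rot: [-2.456, -1.946, -0.008]
force: [-0.8, 0.6, -0.2]
width: 0.0869
```

```bash
python3 - <<'E'
from h import *
to([.646,-.140,.10])
cv2.imwrite("pics/s1.png",robot.capture("side"))
E
```

```text
t 2.4333 pos [ 0.6355 -0.1445  0.2039] F [-0.8  0.6 -0.2] w 0.0869 zaxis [-9.0e-04  9.3e-03 -1.0e+00] yaz -13.2 q [ 0.63  0.4  -0.57  1.48  0.21  1.33 -0.19]
tool shift cm [ 0.58  0.95 10.39] tilt fix deg [-0.17 -0.51 -0.  ]
```

View pics/s1.png

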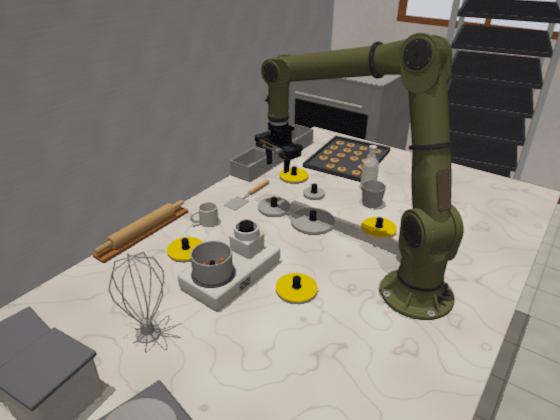

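The fingers are at about (280,158), above the middle lid (274,205). I'll lower to just above the knob and check again.

Request:
apply_moves(commands=[[[0.2,0.3,2.5,0,-0.2,0],[0.2,0.3,2.5,-0.1,-0.2,0],[0.2,0.3,2.5,0,0,0],[0,0,2.0,0,0,0],[0,0,0.5,0,0,0],[0,0,0,0,0,0]]])

```text
time: 2.98
ee_pos: [0.6447, -0.1522, 0.1072]
tcp_rot: [2.477, 1.919, -0.002]
force: [0.5, -0.3, 1.0]
width: 0.0869
```

```bash
python3 - <<'E'
from h import *
to([.646,-.140,.037])
for n in("side","top"):
    im=robot.capture(n);k=proj(n,[.646,-.14,.05]);print(n,k)
    x,y=int(k[0]),int(k[1]);r=im[y-50:y+30,x-50:x+50]
    cv2.imwrite(f"pics/{n}2.png",cv2.resize(np.clip(r*1.5,0,255).astype('uint8'),None,fx=7,fy=7,interpolation=2))
E
```

```text
t 2.9833 pos [ 0.6447 -0.1522  0.1072] F [ 0.5 -0.3  1. ] w 0.0869 zaxis [ 0.004  -0.0078 -1.    ] yaz -14.5 q [ 0.6   0.49 -0.54  1.56  0.27  1.16 -0.25]
tool shift cm [ 1.26 -0.22  7.01] tilt fix deg [0.34 0.37 0.  ]
side [274.47209538 198.27362292]
top [332.24409813 182.87324792]
```

View pics/side2.png

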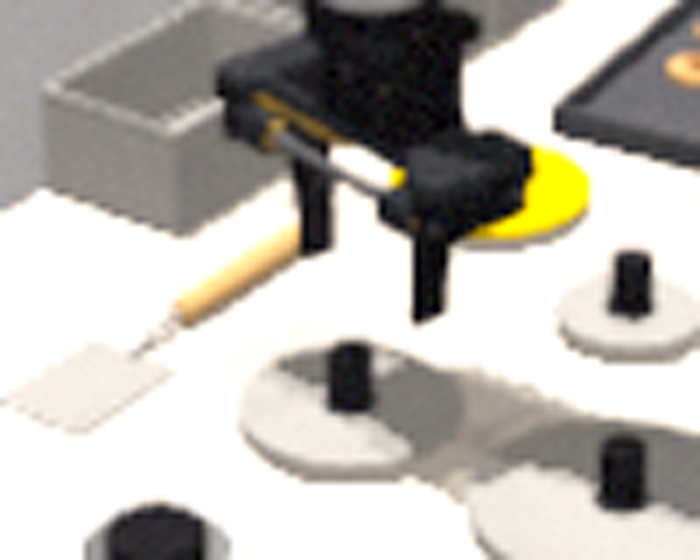

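View pics/top2.png

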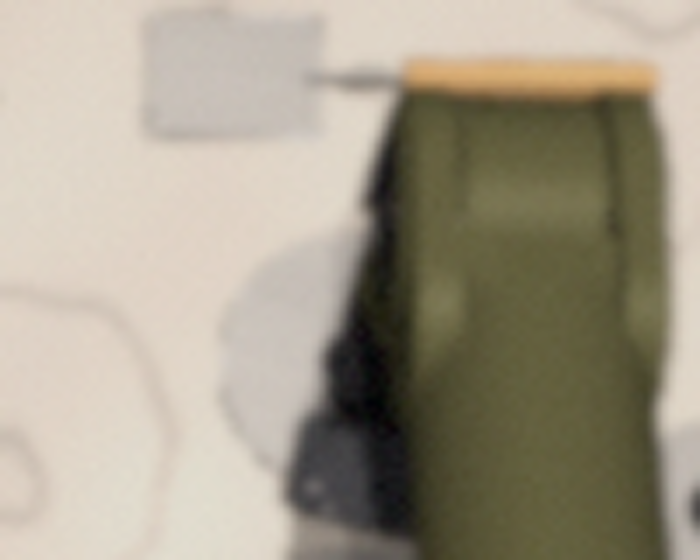

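Request:
apply_moves(commands=[[[0.6,-0.1,0.4,0.2,0.2,0],[0.4,-0.1,0.4,0.1,0.1,0],[0.2,0,0.3,0,0,0],[0,0,0,0,0,0],[0,0,0,0,0,0]]])

```text
time: 3.5
ee_pos: [0.65, -0.1403, 0.1034]
tcp_rot: [2.478, 1.915, 0.01]
force: [0.1, -0.6, -0.4]
width: 0.087
```

```bash
python3 - <<'E'
from h import *
print(proj("side",[.6447,-.1522,.090]))
to([.646,-.140,.037])
im=robot.capture("side");x,y=274,198
print(proj("side",robot.get_state()["ee_pos"]-[0,0,.017]))
cv2.imwrite("pics/side3.png",cv2.resize(np.clip(im[y-50:y+30,x-50:x+50]*1.5,0,255).astype('uint8'),None,fx=7,fy=7,interpolation=2))
E
```

```text
[276.57208062 188.35256223]
t 3.5 pos [ 0.65   -0.1403  0.1034] F [ 0.1 -0.6 -0.4] w 0.087 zaxis [ 0.0116 -0.0041 -0.9999] yaz -14.6 q [ 0.59  0.49 -0.54  1.56  0.28  1.15 -0.27]
tool shift cm [-0.06 -0.47  6.64] tilt fix deg [0.7  0.06 0.  ]
[273.68871215 189.98573851]
```

View pics/side3.png

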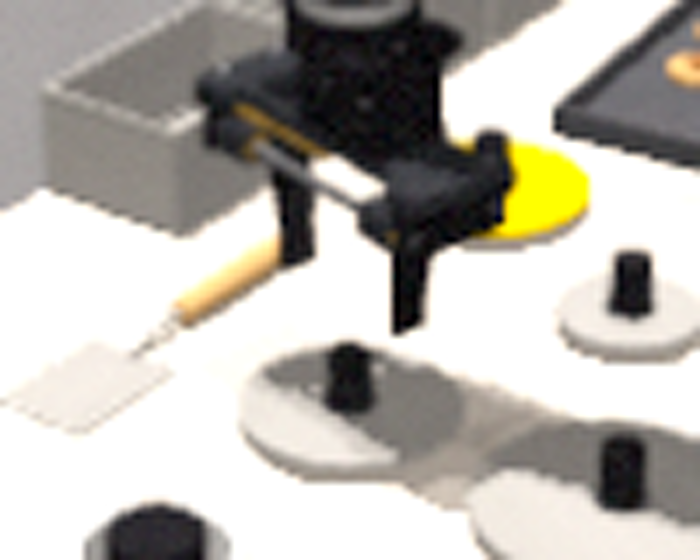

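The TCP projection agrees with the picture: finger midpoint (273.6,189.7), predicted (273.7,190.0). Descending.

Request:
apply_moves(commands=[[[0,-0.3,0.8,0.3,0,0],[0,-0.2,1.0,0.2,0,0],[0,0,1.0,0,0,0],[0,0,1.0,0,0,0],[0,0,0.8,0,0,0],[0,0,0,0,0,0]]])

```text
time: 4.05
ee_pos: [0.6443, -0.1391, 0.0521]
tcp_rot: [2.484, 1.92, -0.0]
force: [0.1, 1.0, -0.3]
width: 0.0873
```

```bash
python3 - <<'E'
from h import *
to([.646,-.140,.037])
E
```

```text
t 4.05 pos [ 0.6443 -0.1391  0.0521] F [ 0.1  1.  -0.3] w 0.0873 zaxis [ 0.0013 -0.0018 -1.    ] yaz -14.6 q [ 0.57  0.54 -0.53  1.61  0.3   1.07 -0.29]
tool shift cm [-0.04  0.19  1.51] tilt fix deg [ 0.1   0.08 -0.  ]
```

Request:
apply_moves(commands=[[[0,0.1,0.7,0.1,0,0],[0,0,0.6,0,0,0],[0,0,0.2,0,0,0],[0,0,0,0,0,0]]])

```text
time: 4.38
ee_pos: [0.6447, -0.1395, 0.034]
tcp_rot: [-2.485, -1.92, 0.004]
force: [0.7, -0.4, -0.2]
width: 0.0867
```

```bash
python3 - <<'E'
from h import *
to([.646,-.140,.037])
E
```

```text
t 4.3833 pos [ 0.6447 -0.1395  0.034 ] F [ 0.7 -0.4 -0.2] w 0.0867 zaxis [-2.6e-03 -6.0e-04 -1.0e+00] yaz -14.6 q [ 0.57  0.56 -0.52  1.61  0.31  1.05 -0.3 ]
tool shift cm [-0.02  0.13 -0.3 ] tilt fix deg [-0.14  0.07 -0.  ]
```

Request:
apply_moves(commands=[[[0,0.1,-0.3,0,0,0],[0,0,0,0,0,0],[0,0,0,0,0,0],[0,0,0,0,0,0],[0,0,0,0,0,0],[0,0,0,0,0,0],[0,0,0,0,0,0],[0,0,0,0,0,0]]], claw=1.5, force=40)

```text
time: 5.05
ee_pos: [0.6474, -0.1399, 0.0396]
tcp_rot: [2.485, 1.919, -0.0]
force: [0.1, 0.7, 0.0]
width: 0.0416
```

```bash
python3 - <<'E'
from h import *
to([.646,-.140,.30])
E
```

```text
t 5.05 pos [ 0.6474 -0.1399  0.0396] F [0.1 0.7 0. ] w 0.0416 zaxis [ 0.0012 -0.0016 -1.    ] yaz -14.6 q [ 0.57  0.56 -0.52  1.61  0.31  1.06 -0.3 ]
tool shift cm [ -0.07  -0.1  -26.04] tilt fix deg [0.09 0.07 0.  ]
```

Still closing.

Request:
apply_moves(commands=[[[0,0,0.1,0,0,0],[0,0,0,0,0,0],[0,0,0,0,0,0],[0,0,0,0,0,0],[0,0,0,0,0,0],[0,0,0,0,0,0]]])

```text
time: 5.55
ee_pos: [0.6481, -0.1401, 0.0388]
tcp_rot: [2.484, 1.919, 0.001]
force: [0.1, -0.0, 0.2]
width: 0.0251
```

```bash
python3 - <<'E'
from h import *
to([.646,-.140,.30])
E
```

```text
t 5.55 pos [ 0.6481 -0.1401  0.0388] F [ 0.1 -0.   0.2] w 0.0251 zaxis [ 0.0026 -0.0018 -1.    ] yaz -14.6 q [ 0.57  0.56 -0.52  1.61  0.31  1.05 -0.3 ]
tool shift cm [ -0.07  -0.12 -26.12] tilt fix deg [0.17 0.06 0.  ]
```

The grip holds at a 25 mm opening (knob 26 mm). Lifting.

Request:
apply_moves(commands=[[[0,0,-0.5,0,0,0],[0,0,-1.0,0,0,0],[0,0,-2.0,0,0,0],[0,0,-3.0,0,0,0],[0,0,-3.5,0,0,0],[0,0,-3.5,0,0,0],[0,0,-3.5,0,0,0],[0,0,-3.0,0,0,0],[0,0,-2.0,0,0,0],[0,0,0,0,0,0]]])

```text
time: 6.38
ee_pos: [0.6426, -0.1381, 0.2683]
tcp_rot: [-2.478, -1.918, 0.012]
force: [1.1, 0.6, -0.7]
width: 0.0252
```

```bash
python3 - <<'E'
from h import *
to([.5235,.347,.29])
cv2.imwrite("pics/s4.png",robot.capture("side"))
E
```

```text
t 6.3833 pos [ 0.6426 -0.1381  0.2683] F [ 1.1  0.6 -0.7] w 0.0252 zaxis [-0.0109  0.002  -0.9999] yaz -14.5 q [ 0.6   0.39 -0.58  1.36  0.21  1.46 -0.22]
tool shift cm [ 43.98 -23.7   -1.95] tilt fix deg [-0.63  0.04 -0.  ]
```

View pics/s4.png

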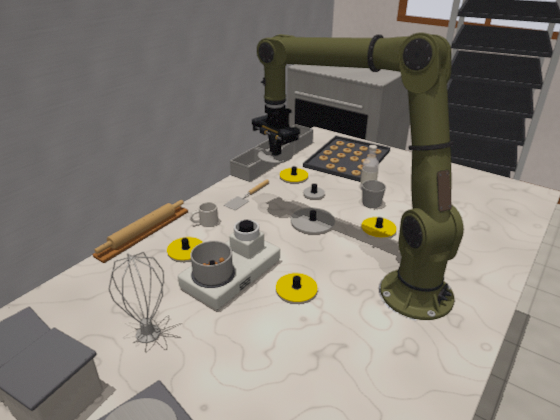

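Request:
apply_moves(commands=[[[0,0,-0.3,0,0,-3],[0,0,-0.3,0,0,-5],[0,0,-0.3,0,0,-5],[0,0,-0.3,0,0,-5],[0,0,-0.3,0,0,-5],[0,0,-0.3,0,0,-5],[0,0,-0.2,0,0,-5],[0,0,0,0,0,-5],[0,0,0,0,0,-5],[0,0,0,0,0,-3]]])

```text
time: 7.27
ee_pos: [0.632, -0.1364, 0.2639]
tcp_rot: [-1.456, -2.733, 0.022]
force: [0.0, 0.8, -1.5]
width: 0.0246
```

```bash
python3 - <<'E'
from h import *
to([.5235,.347,.29])
E
```

```text
t 7.2667 pos [ 0.632  -0.1364  0.2639] F [ 0.   0.8 -1.5] w 0.0246 zaxis [-0.0465  0.0087 -0.9989] yaz 34.0 q [ 0.69  0.42 -0.71  1.36  0.26  1.5   0.58]
tool shift cm [46.24 17.9  -1.68] tilt fix deg [-1.93 -1.9  -0.  ]
```

Request:
apply_moves(commands=[[[1.5,0.6,-0.5,-0.4,-0.4,0],[2.5,1.0,-0.5,-0.4,-0.4,0],[3.3,1.3,-0.4,-0.4,-0.4,0],[3.3,1.3,-0.4,-0.3,-0.3,0],[3.3,1.3,-0.3,-0.2,-0.2,0],[3.3,1.3,-0.2,0,0,0],[3.3,1.3,0,0,0,0],[3.3,1.3,0,0,0,0],[3.3,1.3,0,0,0,0],[2.5,1.0,0,0,0,0]]])

```text
time: 8.1
ee_pos: [0.5521, 0.1819, 0.2696]
tcp_rot: [-1.493, -2.732, 0.026]
force: [0.5, 0.8, -1.9]
width: 0.0249
```

```bash
python3 - <<'E'
from h import *
to([.5235,.347,.28])
E
```

```text
t 8.1 pos [0.5521 0.1819 0.2696] F [ 0.5  0.8 -1.9] w 0.0249 zaxis [-0.0326 -0.0012 -0.9995] yaz 32.7 q [ 0.36  0.29 -0.87  1.53  0.2   1.45  0.05]
tool shift cm [15.46  6.47 -0.96] tilt fix deg [-1.61 -0.95 -0.  ]
```

Request:
apply_moves(commands=[[[2.7,1.1,-0.3,-0.5,-0.3,0],[2.7,1.1,-0.3,-0.5,-0.3,0],[2.7,1.1,-0.2,-0.4,-0.2,0],[2.7,1.1,-0.2,-0.2,-0.1,0],[2.0,0.8,0,0,0,0],[1.3,0.5,0,0,0,0],[0.5,0.2,0,0,0,0],[0,0,0,0,0,0],[0,0,0,0,0,0]]])

```text
time: 8.85
ee_pos: [0.5013, 0.3554, 0.2676]
tcp_rot: [-1.48, -2.755, 0.02]
force: [-0.0, -0.1, -2.0]
width: 0.0247
```

```bash
python3 - <<'E'
from h import *
to([.5235,.347,.22])
for n in("side","top"): cv2.imwrite(f"pics/{n}5.png",robot.capture(n))
E
```

```text
t 8.85 pos [0.5013 0.3554 0.2676] F [-0.  -0.1 -2. ] w 0.0247 zaxis [-0.0191 -0.0042 -0.9998] yaz 33.5 q [ 0.05  0.38 -0.92  1.46  0.29  1.47 -0.28]
tool shift cm [-1.96  1.48  4.72] tilt fix deg [-1.04 -0.4  -0.  ]
```

View pics/side5.png

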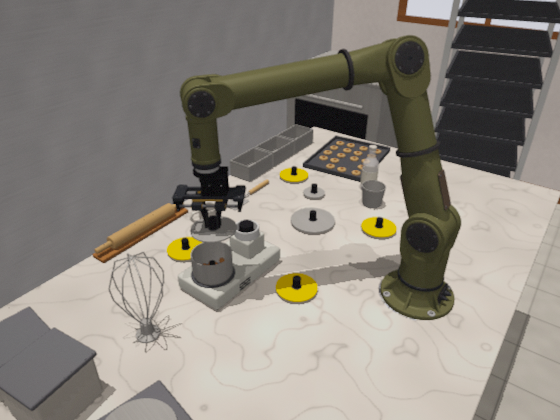

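View pics/top5.png

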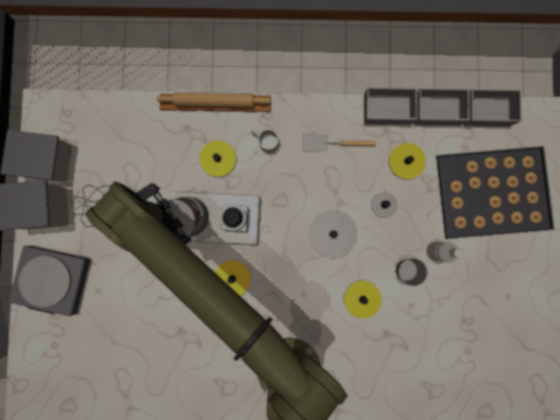

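```bash
python3 - <<'E'
from h import *
a=np.linspace(0,2*np.pi,200)
def ext(n,c,r,z):
    P=np.array([proj(n,[c[0]+r*np.cos(t),c[1]+r*np.sin(t),z]) for t in a]);return P.min(0).round(1),P.max(0).round(1)
print("rim side pred",ext("side",(.523,.348),.062,.14),"read",155/6+164.6,218/6+204.6,402/6+164.6,369/6+204.6)
print("rim top pred",ext("top",(.523,.348),.062,.14),"read",65/6+154.6,100/6+179.6,290/6+154.6,326/6+179.6)
print("guard top pred",ext("top",(.5185,.188),.041,.15),"side",ext("side",(.5185,.188),.041,.15),"side read",415/6+164.6,568/6+164.6)
im=cv2.imread("pics/side5.png");r=im[195:290,160:270]
cv2.imwrite("pics/side5c.png",cv2.resize(np.clip(r*1.6,0,255).astype('uint8'),None,fx=6,fy=6,interpolation=2))
s=robot.get_state();print("lid disc pred at tcp",ext("side",s["ee_pos"][:2],.066,s["ee_pos"][2]-.0245+.0))
E
```

```text
rim side pred (array([190.5, 240.4]), array([232.3, 265.9])) read 190.43333333333334 240.93333333333334 231.6 266.1
rim top pred (array([163.9, 195.8]), array([202.6, 234.3])) read 165.43333333333334 196.26666666666665 202.93333333333334 233.93333333333334
guard top pred (array([219.8, 204.1]), array([245.6, 229.8])) side (array([233.6, 218.9]), array([259.1, 233.4])) side read 233.76666666666665 259.26666666666665
lid disc pred at tcp (array([189.1, 214.8]), array([236.1, 241.3]))
```

View pics/side5c.png

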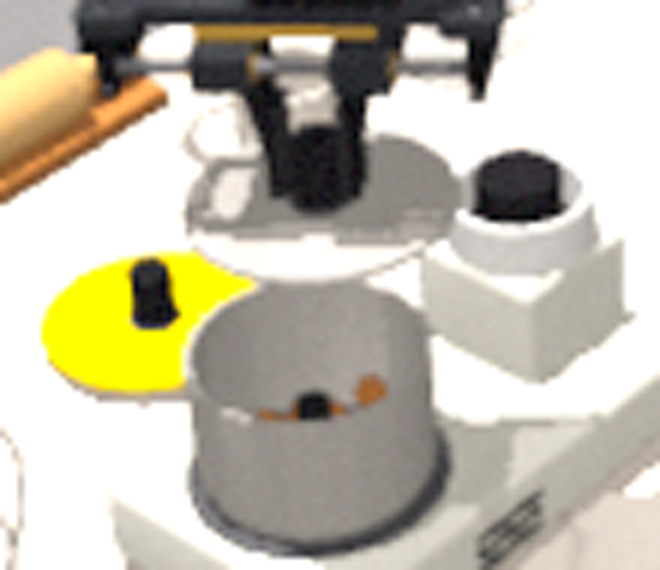

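Predictions and readings agree for the bowl rim and the guard ring. The arm blocks the top view here. I'll centre, level the tool and lower to just above the rim, then check from the side.

Request:
apply_moves(commands=[[[-0.7,0.5,0.5,-0.4,-0.2,0],[-0.6,0.5,0.8,-0.3,-0.2,0],[-0.5,0.4,1.0,-0.2,0,0],[0,0,1.0,0,0,0],[0,0,0.5,0,0,0],[0,0,0,0,0,0]]])

```text
time: 9.45
ee_pos: [0.5304, 0.3384, 0.2243]
tcp_rot: [1.504, 2.754, -0.007]
force: [0.0, -0.1, -2.8]
width: 0.025
```

```bash
python3 - <<'E'
from h import *
to([.523,.347,.19])
E
```

```text
t 9.45 pos [0.5304 0.3384 0.2243] F [ 0.  -0.1 -2.8] w 0.025 zaxis [ 0.0011 -0.0054 -1.    ] yaz 32.7 q [ 0.07  0.42 -0.89  1.5   0.33  1.38 -0.27]
tool shift cm [ 1.14 -0.15  3.42] tilt fix deg [-0.11  0.29  0.  ]
```

Request:
apply_moves(commands=[[[0.6,-0.1,0.7,0,0.2,0],[0.4,0,0.7,0,0.1,0],[0.2,0,0.5,0,0,0],[0,0,0,0,0,0],[0,0,0,0,0,0]]])

```text
time: 9.87
ee_pos: [0.521, 0.3493, 0.2023]
tcp_rot: [-1.503, -2.755, 0.004]
force: [0.7, 0.2, -1.5]
width: 0.025
```

```bash
cat >> h.py <<'E'
def ext(n,c,r,z):
    P=np.array([proj(n,[c[0]+r*np.cos(t),c[1]+r*np.sin(t),z]) for t in np.linspace(0,2*np.pi,200)]);return P.min(0).round(1),P.max(0).round(1)
E
python3 - <<'E'
from h import *
to([.523,.347,.19])
im=robot.capture("side");cv2.imwrite("pics/side6.png",im);r=im[195:290,160:270]
cv2.imwrite("pics/side6c.png",cv2.resize(np.clip(r*1.25,0,255).astype('uint8'),None,fx=6,fy=6,interpolation=2))
s=robot.get_state()
for z in(.0238,.0288):print("lid disc pred crop",[(e-[159.6,194.6])*6 for e in ext("side",s["ee_pos"][:2],.066,s["ee_pos"][2]-z)])
E
```

```text
t 9.8667 pos [0.521  0.3493 0.2023] F [ 0.7  0.2 -1.5] w 0.025 zaxis [-4.2e-03 -5.0e-04 -1.0e+00] yaz 32.8 q [ 0.05  0.43 -0.89  1.53  0.34  1.34 -0.3 ]
tool shift cm [-0.31  0.05  1.23] tilt fix deg [-0.22 -0.11  0.  ]
lid disc pred crop [array([170.4, 211.8]), array([442.2, 373.2])]
lid disc pred crop [array([171.6, 220.2]), array([442.8, 381.6])]
```

View pics/side6c.png

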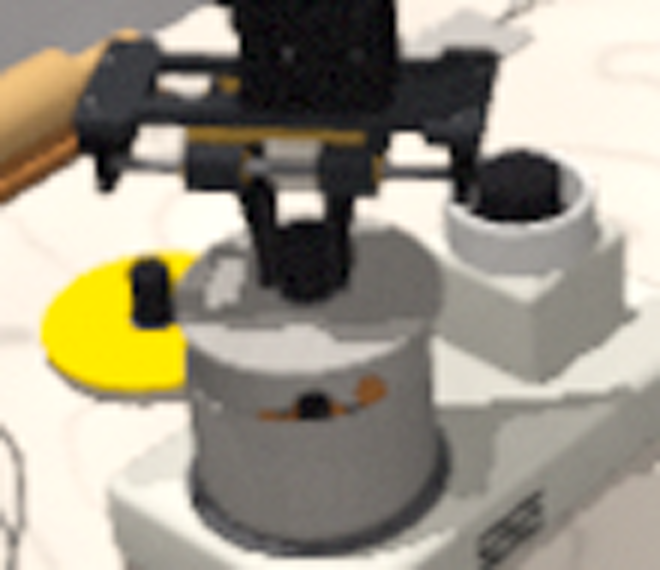

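The lid disc reads (174..443, 215..378) against a prediction of (170..442, 212..382), so it sits centred in the grip within 1–2 mm. I'll centre and descend to the entry height.

Request:
apply_moves(commands=[[[-0.2,0,0.3,-0.2,0,0],[-0.1,0,0.5,0,0,0],[0,0,0.5,0,0,0],[0,0,0.2,0,0,0],[0,0,0,0,0,0]]])

```text
time: 10.33
ee_pos: [0.5232, 0.3471, 0.1871]
tcp_rot: [1.504, 2.758, 0.004]
force: [-0.3, 0.2, -1.6]
width: 0.025
```

```bash
python3 - <<'E'
from h import *
to([.523,.347,.169])
E
```

```text
t 10.3333 pos [0.5232 0.3471 0.1871] F [-0.3  0.2 -1.6] w 0.025 zaxis [ 0.0014  0.0025 -1.    ] yaz 32.8 q [ 0.06  0.44 -0.89  1.56  0.35  1.31 -0.3 ]
tool shift cm [ 0.   -0.03  1.81] tilt fix deg [ 0.14 -0.08 -0.  ]
```

Centred and level. Lowering gently.

Request:
apply_moves(commands=[[[0,0,0.3,0.1,0,0],[0,0,0.3,0,0,0],[0,0,0.3,0,0,0],[0,0,0.3,0,0,0]]])

```text
time: 10.67
ee_pos: [0.5238, 0.3472, 0.1746]
tcp_rot: [-1.505, -2.757, -0.003]
force: [-0.4, -0.4, -1.8]
width: 0.0252
```

```bash
python3 - <<'E'
from h import *
to([.523,.347,.169])
E
```

```text
t 10.6667 pos [0.5238 0.3472 0.1746] F [-0.4 -0.4 -1.8] w 0.0252 zaxis [ 6.e-04  2.e-03 -1.e+00] yaz 32.7 q [ 0.05  0.45 -0.88  1.57  0.35  1.29 -0.31]
tool shift cm [ 0.03 -0.08  0.56] tilt fix deg [ 0.09 -0.08  0.  ]
```

The plug is 4 mm into the mouth with no contact force. Continuing.

Request:
apply_moves(commands=[[[0,0,0.3,0,0,0],[0,0,0.2,0,0,0],[0,0,0.1,0,0,0],[0,0,0,0,0,0]]])

```text
time: 11.0
ee_pos: [0.5238, 0.3473, 0.1694]
tcp_rot: [1.505, 2.757, 0.003]
force: [0.4, -0.2, -2.1]
width: 0.025
```

```bash
python3 - <<'E'
from h import *
to([.523,.347,.169])
E
```

```text
t 11.0 pos [0.5238 0.3473 0.1694] F [ 0.4 -0.2 -2.1] w 0.025 zaxis [ 0.001   0.0013 -1.    ] yaz 32.7 q [ 0.05  0.45 -0.88  1.58  0.36  1.28 -0.31]
tool shift cm [ 0.02 -0.08  0.04] tilt fix deg [ 0.09 -0.03 -0.  ]
```

Request:
apply_moves(commands=[[[0,0,0.1,0,0,0],[0,0,0.1,0,0,0],[0,0,0,0,0,0]]])

```text
time: 11.25
ee_pos: [0.524, 0.3476, 0.1692]
tcp_rot: [1.504, 2.756, 0.004]
force: [-0.2, 0.8, -2.6]
width: 0.0253
```

```bash
python3 - <<'E'
from h import *
to([.523,.347,.169])
E
```

```text
t 11.25 pos [0.524  0.3476 0.1692] F [-0.2  0.8 -2.6] w 0.0253 zaxis [ 0.0025  0.0013 -1.    ] yaz 32.7 q [ 0.05  0.45 -0.88  1.58  0.36  1.28 -0.31]
tool shift cm [ 0.01 -0.11  0.02] tilt fix deg [0.16 0.02 0.  ]
```

Request:
apply_moves(commands=[[[0,0,0.2,0,0,0],[0,0,0.2,0,0,0]]])

```text
time: 11.42
ee_pos: [0.5241, 0.3477, 0.1689]
tcp_rot: [1.504, 2.754, 0.003]
force: [-4.7, -4.1, 14.0]
width: 0.025
```

```bash
python3 - <<'E'
from h import *
to([.523,.347,.169])
E
```

```text
t 11.4167 pos [0.5241 0.3477 0.1689] F [-4.7 -4.1 14. ] w 0.025 zaxis [ 4.2e-03  2.0e-04 -1.0e+00] yaz 32.7 q [ 0.05  0.45 -0.88  1.58  0.36  1.28 -0.31]
tool shift cm [ 0.   -0.14 -0.01] tilt fix deg [0.21 0.12 0.  ]
```

It makes contact at z = 0.169, exactly the seated height. Release.

Request:
apply_moves(commands=[[[0,0,0,0,0,0],[0,0,0,0,0,0],[0,0,0,0,0,0],[0,0,0,0,0,0],[0,0,0,0,0,0],[0,0,0,0,0,0]]], claw=8.7)

```text
time: 11.92
ee_pos: [0.5247, 0.3485, 0.1689]
tcp_rot: [1.503, 2.754, 0.007]
force: [0.5, 0.2, 0.1]
width: 0.0571
```

```bash
python3 - <<'E'
from h import *
to([.523,.347,.30])
E
```

```text
t 11.9167 pos [0.5247 0.3485 0.1689] F [0.5 0.2 0.1] w 0.0571 zaxis [ 0.006   0.0021 -1.    ] yaz 32.7 q [ 0.05  0.45 -0.88  1.58  0.36  1.28 -0.31]
tool shift cm [ -0.05  -0.15 -13.12] tilt fix deg [ 0.35  0.08 -0.  ]
```

Request:
apply_moves(commands=[[[0,0,-0.5,0,0,0],[0,0,-1.0,0.2,0,0],[0,0,-1.5,0.2,0,0],[0,0,-2.5,0,0,0],[0,0,-2.5,0,0,0],[0,0,-2.0,0,0,0],[0,0,-1.0,0,0,0],[0,0,0,0,0,0]]])

```text
time: 12.58
ee_pos: [0.524, 0.3484, 0.2863]
tcp_rot: [-1.504, -2.756, 0.005]
force: [-0.2, -0.2, -0.5]
width: 0.0867
```

```bash
python3 - <<'E'
from h import *
to([.5185,.188,.25])
im=robot.capture("side");cv2.imwrite("pics/side7.png",im);r=im[195:290,160:270]
cv2.imwrite("pics/side7c.png",cv2.resize(np.clip(r*1.25,0,255).astype('uint8'),None,fx=6,fy=6,interpolation=2))
for z in(.145,.14):print("pred crop seated",[(e-[159.6,194.6])*6 for e in ext("side",(.523,.347),.066,z)])
E
```

```text
t 12.5833 pos [0.524  0.3484 0.2863] F [-0.2 -0.2 -0.5] w 0.0867 zaxis [-0.0031 -0.002  -1.    ] yaz 32.8 q [ 0.05  0.39 -0.91  1.41  0.3   1.49 -0.27]
tool shift cm [-13.18  -9.13   3.66] tilt fix deg [-0.21  0.   -0.  ]
pred crop seated [array([177.6, 261.6]), array([445.2, 424.2])]
pred crop seated [array([178.8, 269.4]), array([445.8, 432. ])]
```

View pics/side7c.png

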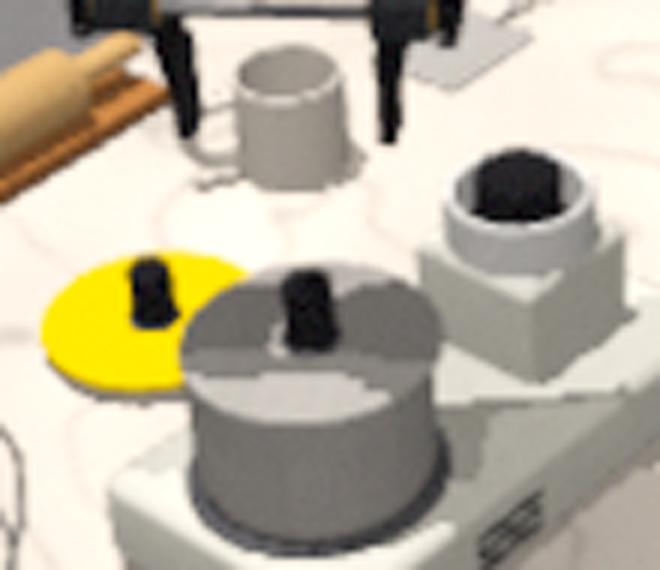

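The lid is seated level: disc (180..442, 264..424) against a predicted (178..445, 262..424). Next I'll close the fingers and move over the plunger.

Request:
apply_moves(commands=[[[-1.5,-1.0,0,-0.1,0,0],[-2.2,-1.5,0,0,0,0],[-2.2,-1.5,0,0,0,0],[-2.2,-1.5,0.3,0,0,0],[-2.2,-1.5,0.3,0,0,0],[-1.7,-1.2,0.5,0,0,0],[-1.0,-0.7,0.5,0,0,0],[0,0,0,0,0,0],[0,0,0,0,0,0]]], claw=0, force=20)

```text
time: 13.38
ee_pos: [0.5136, 0.1824, 0.2566]
tcp_rot: [-1.494, -2.747, 0.021]
force: [0.0, 1.1, 0.2]
width: 0.0352
```

```bash
python3 - <<'E'
from h import *
to([.5185,.188,.20])
E
```

```text
t 13.3833 pos [0.5136 0.1824 0.2566] F [0.  1.1 0.2] w 0.0352 zaxis [-0.0193 -0.0048 -0.9998] yaz 32.9 q [ 0.41  0.19 -0.89  1.65  0.14  1.4   0.07]
tool shift cm [0.17 0.82 5.65] tilt fix deg [-1.08 -0.37 -0.  ]
```

Request:
apply_moves(commands=[[[0.1,0.4,0.5,-0.4,-0.2,0],[0.1,0.3,0.8,-0.3,-0.1,0],[0,0.1,1.0,-0.2,0,0],[0,0,1.0,0,0,0],[0,0,0.8,0,0,0],[0,0,0,0,0,0],[0,0,0,0,0,0],[0,0,0,0,0,0]]])

```text
time: 14.05
ee_pos: [0.5167, 0.1961, 0.2087]
tcp_rot: [-1.483, -2.761, -0.0]
force: [-0.1, 0.2, -0.2]
width: 0.0002
```

```bash
python3 - <<'E'
from h import *
to([.5185,.188,.185])
im=robot.capture("side");cv2.imwrite("pics/side8.png",im);r=im[195:290,160:270]
cv2.imwrite("pics/side8c.png",cv2.resize(np.clip(r*1.25,0,255).astype('uint8'),None,fx=6,fy=6,interpolation=2))
E
```

```text
t 14.05 pos [0.5167 0.1961 0.2087] F [-0.1  0.2 -0.2] w 0.0002 zaxis [-0.0065  0.0035 -1.    ] yaz 33.5 q [ 0.38  0.23 -0.89  1.71  0.18  1.29  0.04]
tool shift cm [-0.79 -0.29  2.37] tilt fix deg [-0.2  -0.37 -0.  ]
```

View pics/side8c.png

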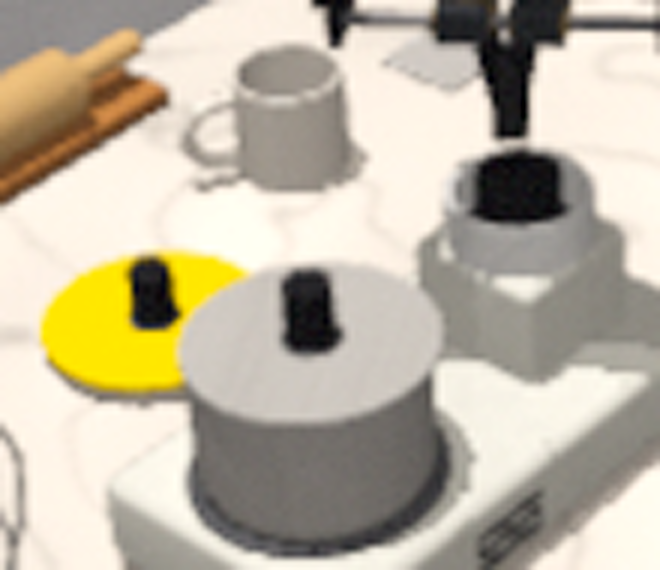

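The lid is clearly seated and closed. The closed fingers are above the plunger. Next: centre and lower.

Request:
apply_moves(commands=[[[-0.5,-0.2,0.3,-0.2,-0.2,0],[-0.2,-0.1,0.5,0,-0.1,0],[-0.1,0,0.5,0,0,0],[0,0,0.4,0,0,0],[0,0,0,0,0,0]]])

```text
time: 14.52
ee_pos: [0.5202, 0.1864, 0.1918]
tcp_rot: [1.488, 2.764, 0.004]
force: [0.4, -0.1, 0.1]
width: 0.0003
```

```bash
python3 - <<'E'
from h import *
to([.5185,.188,.167])
E
```

```text
t 14.5167 pos [0.5202 0.1864 0.1918] F [ 0.4 -0.1  0.1] w 0.0003 zaxis [ 3.6e-03  8.0e-04 -1.0e+00] yaz 33.4 q [ 0.39  0.24 -0.88  1.74  0.19  1.25  0.04]
tool shift cm [ 0.23 -0.07  2.47] tilt fix deg [ 0.2   0.07 -0.  ]
```

Request:
apply_moves(commands=[[[0.1,0,0.4,0.2,0,0],[0.1,0,0.4,0,0,0],[0,0,0.3,0,0,0],[0,0,0.2,0,0,0],[0,0,0,0,0,0]]])

```text
time: 14.93
ee_pos: [0.5193, 0.1882, 0.1776]
tcp_rot: [1.489, 2.765, -0.001]
force: [-0.2, -0.7, 2.7]
width: 0.0004
```

```bash
python3 - <<'E'
from h import *
to([.5185,.188,.167])
E
```

```text
t 14.9333 pos [0.5193 0.1882 0.1776] F [-0.2 -0.7  2.7] w 0.0004 zaxis [ 7.0e-04 -1.4e-03 -1.0e+00] yaz 33.4 q [ 0.38  0.25 -0.88  1.75  0.21  1.23  0.03]
tool shift cm [ 0.03 -0.08  1.06] tilt fix deg [-0.01  0.09 -0.  ]
```

Contact came at TCP z = 0.178 and 2.7 N, as expected. Pressing to 0.167.

Request:
apply_moves(commands=[[[0,0,0.3,0,0,0],[0,0,0.3,0,0,0],[0,0,0.3,0,0,0],[0,0,0.2,0,0,0],[0,0,0,0,0,0]]])

```text
time: 15.35
ee_pos: [0.5195, 0.1883, 0.1688]
tcp_rot: [1.488, 2.764, -0.003]
force: [-2.2, -1.3, 6.1]
width: 0.0006
```

```bash
python3 - <<'E'
from h import *
to([.5185,.188,.167])
E
```

```text
t 15.35 pos [0.5195 0.1883 0.1688] F [-2.2 -1.3  6.1] w 0.0006 zaxis [ 0.0015 -0.0033 -1.    ] yaz 33.4 q [ 0.37  0.26 -0.88  1.76  0.22  1.22  0.02]
tool shift cm [ 0.03 -0.09  0.18] tilt fix deg [-0.03  0.21 -0.  ]
```

Request:
apply_moves(commands=[[[0,0,0.2,0,0,0],[0,0,0.2,0,0,0],[0,0,0,0,0,0],[0,0,0,0,0,0]]])

```text
time: 15.68
ee_pos: [0.5195, 0.1883, 0.168]
tcp_rot: [1.487, 2.762, -0.006]
force: [-2.7, -1.6, 7.9]
width: 0.0003
```

```bash
python3 - <<'E'
from h import *
to([.5185,.188,.167])
E
```

```text
t 15.6833 pos [0.5195 0.1883 0.168 ] F [-2.7 -1.6  7.9] w 0.0003 zaxis [ 0.0023 -0.0058 -1.    ] yaz 33.4 q [ 0.37  0.26 -0.88  1.76  0.22  1.21  0.01]
tool shift cm [ 0.03 -0.1   0.1 ] tilt fix deg [-0.07  0.35 -0.  ]
```

Request:
apply_moves(commands=[[[0,0,0.2,0,0.1,0],[0,0,0.2,0,0.1,0],[0,0,0,0,0,0],[0,0,0,0,0,0]]])

```text
time: 16.02
ee_pos: [0.5195, 0.1883, 0.1676]
tcp_rot: [1.488, 2.763, -0.007]
force: [-2.6, -2.6, 8.3]
width: 0.0004
```

```bash
python3 - <<'E'
from h import *
to([.5185,.188,.167])
im=robot.capture("side");cv2.imwrite("pics/side9.png",im);r=im[205:255,220:275]
cv2.imwrite("pics/side9c.png",cv2.resize(np.clip(r*1.6,0,255).astype('uint8'),None,fx=11,fy=11,interpolation=2))
to([.5185,.188,.167])
E
```

```text
t 16.0167 pos [0.5195 0.1883 0.1676] F [-2.6 -2.6  8.3] w 0.0004 zaxis [ 0.0013 -0.0055 -1.    ] yaz 33.4 q [ 0.37  0.26 -0.88  1.76  0.22  1.22  0.01]
tool shift cm [ 0.03 -0.1   0.06] tilt fix deg [-0.11  0.3  -0.  ]
t 16.0667 pos [0.5195 0.1883 0.1678] F [-4.  -1.3  7.9] w 0.0007 zaxis [ 0.0013 -0.0056 -1.    ] yaz 33.4 q [ 0.37  0.26 -0.88  1.76  0.22  1.22  0.01]
tool shift cm [ 0.03 -0.1   0.08] tilt fix deg [-0.11  0.31  0.  ]
```

View pics/side9c.png

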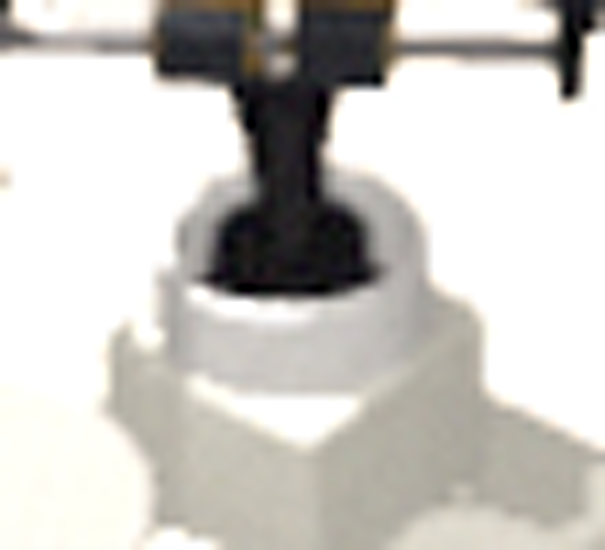

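Request:
apply_moves(commands=[[[0,0,0.2,0,0.1,0],[0,0,0.2,0,0.1,0],[0,0,0.1,0,0,0],[0,0,0,0,0,0],[0,0,0,0,0,0]]])

```text
time: 16.48
ee_pos: [0.5195, 0.1883, 0.1674]
tcp_rot: [1.488, 2.763, -0.008]
force: [-2.5, -1.9, 7.3]
width: 0.0001
```

```bash
python3 - <<'E'
from h import *
for z in(.147,.150,.153):print("top pred crop",[(e-[219.55,204.55])*11 for e in ext("side",(.5185,.188),.024,z)])
to([.5185,.188,.167])
im=robot.capture("side");cv2.imwrite("pics/side10.png",im);r=im[205:255,220:275]
cv2.imwrite("pics/side10c.png",cv2.resize(np.clip(r*1.6,0,255).astype('uint8'),None,fx=11,fy=11,interpolation=2))
to([.5185,.188,.167])
E
```

```text
top pred crop [array([212.85, 198.55]), array([377.85, 290.95])]
top pred crop [array([212.85, 189.75]), array([376.75, 283.25])]
top pred crop [array([211.75, 180.95]), array([376.75, 274.45])]
t 16.4833 pos [0.5195 0.1883 0.1674] F [-2.5 -1.9  7.3] w 0.0001 zaxis [ 5.e-04 -6.e-03 -1.e+00] yaz 33.4 q [ 0.37  0.27 -0.87  1.76  0.22  1.22  0.01]
tool shift cm [ 0.03 -0.1   0.04] tilt fix deg [-0.16  0.3  -0.  ]
t 16.5333 pos [0.5195 0.1883 0.1676] F [-3.2 -1.   7.8] w 0.0 zaxis [ 7.0e-04 -6.1e-03 -1.0e+00] yaz 33.4 q [ 0.37  0.27 -0.87  1.76  0.22  1.22  0.01]
tool shift cm [ 0.03 -0.1   0.06] tilt fix deg [-0.16  0.31 -0.  ]
```

View pics/side10c.png

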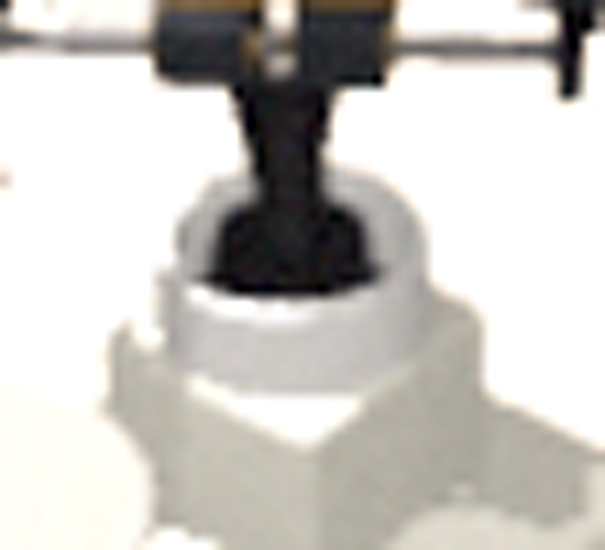

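Request:
apply_moves(commands=[[[0,0,0.3,0,0.1,0],[0,0,0.2,0,0.1,0],[0,0,0.1,0,0,0],[0,0,0.1,0,0,0],[0,0,0.1,0,0,0],[0,0,0.1,0,0,0]]])

```text
time: 17.03
ee_pos: [0.5195, 0.1884, 0.1648]
tcp_rot: [1.488, 2.762, -0.01]
force: [-3.8, -1.7, 8.8]
width: 0.0005
```

```bash
python3 - <<'E'
from h import *
to([.5185,.188,.167])
for i in range(4): robot.capture("side")
to([.5185,.188,.167])
E
```

```text
t 17.0333 pos [0.5195 0.1884 0.1648] F [-3.8 -1.7  8.8] w 0.0005 zaxis [ 3.0e-04 -7.6e-03 -1.0e+00] yaz 33.4 q [ 0.36  0.27 -0.87  1.77  0.23  1.21  0.01]
tool shift cm [ 0.02 -0.1  -0.22] tilt fix deg [-0.22  0.37  0.  ]
t 17.2333 pos [0.5195 0.1884 0.1648] F [-3.4 -1.9  9.3] w 0.0005 zaxis [ 3.0e-04 -7.6e-03 -1.0e+00] yaz 33.4 q [ 0.36  0.27 -0.87  1.77  0.23  1.21  0.01]
tool shift cm [ 0.02 -0.1  -0.22] tilt fix deg [-0.22  0.37  0.  ]
```

Overshot by about 2 mm. Easing back.

Request:
apply_moves(commands=[[[0,0,-0.1,0,0.1,0],[0,0,0,0,0,0],[0,0,0,0,0,0]]])

```text
time: 17.48
ee_pos: [0.5195, 0.1883, 0.1686]
tcp_rot: [1.489, 2.762, -0.011]
force: [-2.6, -1.6, 7.2]
width: 0.0006
```

```bash
python3 - <<'E'
from h import *
to([.5185,.188,.167])
for i in range(4): robot.capture("side")
to([.5185,.188,.167])
E
```

```text
t 17.4833 pos [0.5195 0.1883 0.1686] F [-2.6 -1.6  7.2] w 0.0006 zaxis [ 0.     -0.0081 -1.    ] yaz 33.4 q [ 0.36  0.27 -0.87  1.76  0.22  1.22  0.01]
tool shift cm [ 0.03 -0.1   0.16] tilt fix deg [-0.25  0.39  0.  ]
t 17.6833 pos [0.5195 0.1884 0.1685] F [-1.8 -0.5  7.3] w 0.0005 zaxis [-0.    -0.008 -1.   ] yaz 33.4 q [ 0.36  0.27 -0.87  1.76  0.22  1.22  0.01]
tool shift cm [ 0.03 -0.1   0.16] tilt fix deg [-0.25  0.38  0.  ]
```

Request:
apply_moves(commands=[[[0,0,0.25,0,0,0],[0,0,0.1,0,0,0]]])

```text
time: 17.85
ee_pos: [0.5195, 0.1884, 0.1668]
tcp_rot: [1.488, 2.761, -0.012]
force: [-2.2, -1.2, 7.9]
width: 0.0004
```

```bash
python3 - <<'E'
from h import *
to([.5185,.188,.167])
for i in range(6): robot.capture("side")
to([.5185,.188,.167])
E
```

```text
t 17.85 pos [0.5195 0.1884 0.1668] F [-2.2 -1.2  7.9] w 0.0004 zaxis [ 6.0e-04 -9.2e-03 -1.0e+00] yaz 33.4 q [ 0.36  0.27 -0.87  1.76  0.23  1.22  0.01]
tool shift cm [ 0.02 -0.1  -0.02] tilt fix deg [-0.26  0.46  0.  ]
t 18.15 pos [0.5195 0.1884 0.167 ] F [-2.7 -1.4  7.9] w 0.0001 zaxis [ 6.0e-04 -9.3e-03 -1.0e+00] yaz 33.4 q [ 0.36  0.27 -0.87  1.76  0.23  1.22  0.01]
tool shift cm [ 0.02 -0.1  -0.  ] tilt fix deg [-0.27  0.46  0.  ]
```

It holds steady at 0.1670 and 7.9 N, which is flush. One last look, then I hand it in.

```bash
python3 - <<'E'
from h import *
cv2.imwrite("pics/side11.png",robot.capture("side"));to([.5185,.188,.167])
E
```

```text
t 18.2 pos [0.5195 0.1884 0.167 ] F [-2.9 -1.7  8.4] w 0.0005 zaxis [ 6.0e-04 -9.3e-03 -1.0e+00] yaz 33.4 q [ 0.36  0.27 -0.87  1.76  0.23  1.22  0.01]
tool shift cm [ 0.02 -0.11  0.  ] tilt fix deg [-0.26  0.46  0.  ]
```

View pics/side11.png

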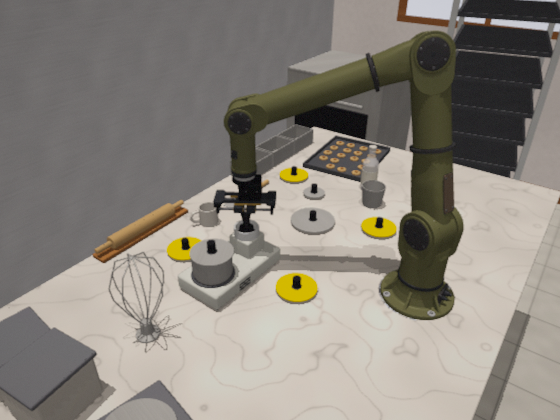

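The lid sits on the bowl at (212,258), the fingers hold the plunger at (246,230), and everything else is where it was.

```bash
python3 -c "
from plant import robot
robot.finish_job()"
```

```text
the job is handed in; nothing more can be done
```

I put the middle (132 mm) steel lid on the bowl and let it go. I then pressed the plunger flush with the closed fingers and handed the job in at about 18.2 s with the fingers still holding it.

- **Lid:** It met the rim at the expected height (TCP z 0.169). After release the side view showed it level and within about 1 mm of the predicted seated outline. The arm blocked the top view over the bowl, so this check is from the side only.
- **Plunger:** In the last reading TCP z held at 0.167, with the fingertips at 0.150, level with the guard rim. The force was about 8 N, as expected at flush. I had first pressed about 2 mm too deep, then let it rise to about 1.5 mm short before settling. No clear view of the plunger's top edge was possible with the fingers on it, so flush rests on height and force.
- **Other things:** Nothing else looked moved in the last picture.

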